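# Bobbin from the deep canister to the thread stand

## Task

One of the two steel canisters has a slim bobbin of thread standing at its bottom. Reach in, lift the bobbin out and stand it upright in the empty cup of the wooden two-cup thread stand, then let go. Leave both canisters standing upright where they are.

Things in the scene. Friction and masses are not known exactly. Their poses are not given: they have to be found in the camera images.
- bobbin_center (a point): the slim wooden bobbin of thread to be moved: 72 mm tall, round foot (8 mm thick) and head (14 mm tall) 30 mm across, wound grey body 23 mm between them, 30 to 65 g. The point is its centre, 36 mm above its foot; z along its axis, up. It starts upright on the canister's floor, at most 4 mm off the canister's axis, its head's top 13 mm below the rim: grip the head
- canister: the steel canister that holds the bobbin: round, upright, 96 mm outside diameter, 95 mm tall, bore 88 mm, inner floor 10 mm above the bench. Wide-open fingers do not fit into it: put them in shut or nearly shut and open them inside, by 38 to 46 mm. Loose, 0.95 kg. Origin at the centre of its underside, z up
- other_canister: an identical steel canister holding only a flat wax block. Loose. Origin at the centre of its underside, z up. Also near: on the right a fixed brush stands on an 85 mm high sole block (x 0.38 to 0.70, y -0.26 to -0.42), its handle at x 0.46, y -0.33 up to 0.33 m above the bench: pass over or round it; behind (x over 0.64) a work shoe 95 mm high
- empty_cup (a point): the empty cup of the thread stand, a fixed flat wooden block 170x80x20 mm with two round cups 52 mm across and 8 mm deep. The point is the centre of this cup's floor (12 mm above the bench). Its x axis runs along the block to the other cup, 84 mm away at +x, in which a like bobbin stands (top 84 mm above the bench); z up
Things that resemble listed ones, but are neither listed nor needed, are in the scene too. Leave any blue or turquoise look-alike of the part that bears bobbin_center alone.

How it is judged:
By the outcome, as a careful person would: the job done as asked, in the order asked, and still so for the second after the job is handed in, with the robot touching nothing.
It also fails if it takes over 42 s, if anything falls off the work surface, if the arm or the gripper's body presses on something with over 40 N, if the wrist force passes 120 N, or if a joint passes its speed limit or range.

## Robot

A 6-joint arm with a two-finger parallel gripper is mounted at the origin on a cart in front of the work surface, level with it; the furniture and walls round the work are solid. World frame = base frame: x ahead of the robot, y to its left, z up, the work surface at z = 0. Lengths are in mm, angles in rad, forces in N, time in s.
With the tool pointing down it reaches from about 275 to 850 mm from the base axis. Payload 19 kg.
Tool frame: the origin (TCP) lies midway between the tips of the shut fingers; the grasp point (between the pads) lies 19 mm behind it (env.grip_depth is the distance from the TCP to the grasp point, in mm); z points along the fingers, y is the line along which they close (so a half turn about z gives the same grasp; the last joint's range is limited). The gripper opens to 85 mm and grips with 20 to 120 N. Pads are 22 mm wide; open, the fingers measure 114 mm over their backs; the gripper's body (76 mm by 85 mm) begins 54 mm behind the grasp point. The pads swing forward as they close: fully open they stand 13 mm farther back than shut.
Start: joints at [-0.134, 0.15, 1.437, -0, 1.554, -0.134], TCP at [574.967, -0.015, 204.167] pointing down, gripper open.
Joint ranges: [-2.8, 2.8], [-0.68, 2.1], [0.12, 2.68], [-1.39, 4.53], [0.16, 2.79], [-2.81, 2.81]. Speed limits (rad/s): [1.89, 1.89, 2.22, 3.01, 3.01, 3.01].

## Interface

Orientations are given as a 3x3 rotation matrix whose columns are the frame's x, y, z axes.
In Python, from plant import env gives the robot as it stands. The module is installed in compiled form; this text tells all that it offers.
- The arm moves only by the shell command python3 -m pendant 'ROWS' [FORCE]. ROWS is JSON, a list of rows, each an object of numbers: "hand": the gripper's target within -1 to 1 (fully open at 1, half-way at 0, shut at -1); "x", "y", "z": the shift along the world's x, y, z in m; "yaw": the turn about the world's z in rad. In form: [{"hand": .., "x": .., "y": .., "z": .., "yaw": ..}, ...]. A call has exactly 8 rows; each row is the pose to reach, as a shift and turn from the pose commanded when the call began; what a row does not reach only later rows make up. A row lasts 1/10 s, in which the tool goes at most 50 mm and 8.59 degrees, less where a joint would pass 70% of its speed; a pose out of reach is approached as far as the arm can. A call with a gripper value outside its range is refused whole. The fingers move at their own pace and stop on an object; FORCE is the grip in N (left out, the last holds). Time passes only in rows, so rows that repeat a pose let the fingers close, or fill a call up. It gives the time, the measured TCP pose, the force, the opening and the grip force at its end, in the units of the state.
- env.get_obs(): the state, without advancing time (a new reading comes with each control period).
- env.read_camera(name): name is "scene" or "side" or "wrist"; returns a dict with "frame" (384x512x3 uint8, red, green, blue), "fx", "fy", "cx", "cy" (pixels), "xyz" and "attitude" of the camera in the world; the wrist camera has in their place "mount" (4x4, takes a point from camera to tool coordinates, whose origin is the TCP and whose axes are the flange's). Camera axes: x right, y up, looking along -z (the intrinsics and any distortion apply to the point x, -y, -z); pixel columns grow to the right and rows downward; lengths in mm; the calibration is good to about 2 mm. The wrist camera is an equidistant fisheye: a pixel r from the principal point sees the ray r / f radians off the axis. A picture is of the moment at which its call begins: read the wrist's pose just before it. There is no depth.
- env.sign_off(): hands the job in; it is judged then, once.
The state is a dict: "clock": time; "joint_positions": joint angles; "joint_velocities": joint speeds; "joint_efforts": joint torques, N m; "tcp_pos": TCP position; "eef_rot": TCP orientation; "wrist_force": force on the tool from outside, world axes, zero at the start; "moment": the same for the moment, N m; "grip_width": finger opening in mm; "gripper_force": force on a finger pad.
Only numpy, scipy, OpenCV 4.12 (cv2) and the standard library are available. Lean on these libraries where they do the work, as an engineer would, in place of code of your own. Each camera call takes 0.05 s, during which the arm holds its last target. There are 200 camera calls.

## Working session

There is one attempt and no reset: what is moved stays moved. The work goes in short steps, Python scripts to look and compute and a shell command to move; the robot and the scene stay as the last step left them, time stands still between calls to the robot, and variables do not carry over. Pictures are saved under pics/ and viewed, at most 10 in all, crops included, and the job is handed in when it is done.

```bash
mkdir -p pics; cat > h.py <<'E'
import numpy as np,cv2,json
from plant import env
def snap(n,tag):
    o=env.get_obs(); c=env.read_camera(n)
    cv2.imwrite(f'pics/{tag}.png',c['frame'][:,:,::-1])
    d={k:np.array(v).tolist() for k,v in c.items() if k!='frame'}
    d['tcp']=np.array(o['tcp_pos']).tolist(); d['R']=np.array(o['eef_rot']).tolist()
    json.dump(d,open(f'pics/{tag}.json','w')); return d
def ray(tag,u,v):
    d=json.load(open(f'pics/{tag}.json')); x=(u-d['cx'])/d['fx']; y=(v-d['cy'])/d['fy']
    if 'mount' in d:
        r=np.hypot(x,y); s=np.sin(r)/r if r>1e-9 else 1
        p=np.array([x*s,-y*s,-np.cos(r)]); M=np.array(d['mount']); R=np.array(d['R'])
        return R@M[:3,3]+d['tcp'], R@M[:3,:3]@p
    A=np.array(d['attitude']); 
    return np.array(d['xyz']), A@np.array([x,-y,-1])
def at(tag,u,v,z):
    o,r=ray(tag,u,v); return (o+r*(z-o[2])/r[2]).round(1)
E
python3 - <<'E'
from h import *
for n in ('scene','side','wrist'):
    d=snap(n,n+'0'); print(n,d)
a=[cv2.imread(f'pics/{n}0.png') for n in('scene','side','wrist')]
cv2.imwrite('pics/all0.png',cv2.resize(np.vstack([np.hstack(a[:2]),np.hstack([a[2],a[2]*0])]),(800,600)))
E
```

```text
scene {'fx': 405.9536586536826, 'fy': 405.9536586536826, 'cx': 251.29683343361094, 'cy': 188.5728817444009, 'xyz': [-41.93585341776705, -210.0164581370729, 651.9439272653673], 'attitude': [[0.4930449641218825, 0.593319317369732, -0.6363009122969785], [-0.8699124065402153, 0.3468107223910529, -0.3506775267706892], [0.012612228251309875, 0.7264258465050037, 0.687129115398282]], 'tcp': [574.7613770042997, 0.027013199220583317, 203.6195749815955], 'R': [[4.321550978169346e-06, 0.9999993991765652, -0.001096187863716942], [0.9999999861926814, -4.139449242518064e-06, 0.00016612495825416512], [0.00016612032082837425, -0.001096188566499028, -0.999999385387144]]}
side {'fx': 467.17704428533733, 'fy': 467.17704428533733, 'cx': 254.82656821390614, 'cy': 188.90998104288926, 'xyz': [261.77219433973437, 1009.4892065543393, 728.2791433392562], 'attitude': [[-0.9746763802713381, 0.1153325691374194, -0.19158379951688023], [-0.2233374825193988, -0.5451165325745643, 0.8080645610443394], [-0.011239334635957493, 0.8303892848598459, 0.5570702944394852]], 'tcp': [574.7314172025073, 0.015560944719721194, 203
[... 228 characters left out ...]
3989]]}
wrist {'fx': 297.3186396354542, 'fy': 297.3186396354542, 'cx': 258.90307006849133, 'cy': 191.99798487283923, 'mount': [[0.0008332664944788598, 0.9472356587254495, 0.32053691286014363, 81.65478748682897], [0.9999996346074506, -0.0007281018157619756, -0.0004479427522272036, 0.016643818280592804], [-0.0001909238397050013, 0.3205371689940311, -0.9472359193154458, -169.73118064204616], [0.0, 0.0, 0.0, 1.0]], 'tcp': [574.7606589443176, 0.024648211085267126, 203.68621088539737], 'R': [[-1.77379433890583e-05, 0.9999994806547987, -0.0010190071140177206], [0.9999999879739955, 1.7894931765385387e-05, 0.00015405122676330198], [0.00015406938182030593, -0.001019004369211191, -0.9999994689462195]]}
```

View pics/all0.png

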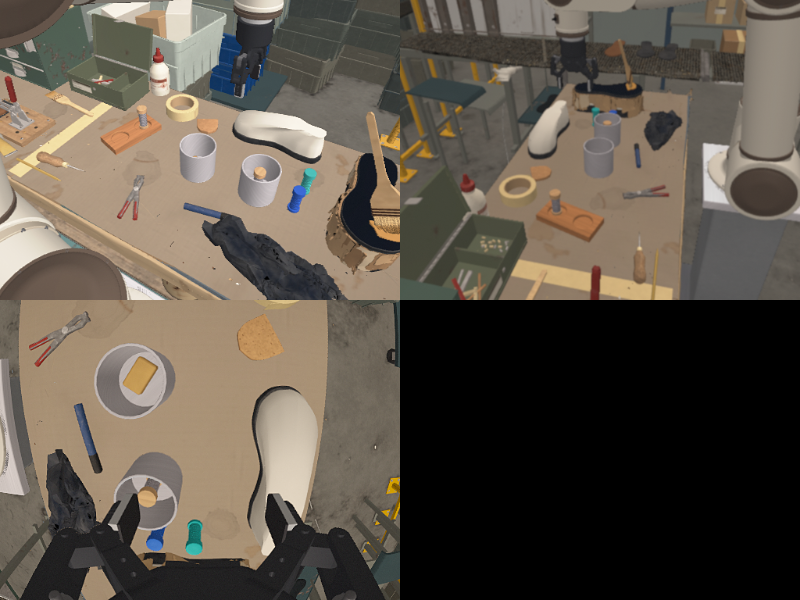

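The scene shows the wanted bobbin's pale head in the right canister at scene px ≈(333,222). The look-alikes are a blue bobbin (380,255), a turquoise one (396,230) and the like bobbin already in the stand (180,147). The canister at (253,200) holds only the wax. I'll check the choice in close crops.

```bash
python3 - <<'E'
import cv2,numpy as np
s=cv2.imread('pics/scene0.png');d=cv2.imread('pics/side0.png')
a=cv2.resize(s[180:280,280:413],(798,600),interpolation=cv2.INTER_CUBIC)
cv2.imwrite('pics/c1.png',a)
b=cv2.resize(s[130:200,120:220],(400,280),interpolation=cv2.INTER_CUBIC)
c=cv2.resize(d[230:310,165:265],(400,320),interpolation=cv2.INTER_CUBIC)
e=cv2.resize(d[130:230,220:320],(400,400),interpolation=cv2.INTER_CUBIC)
o=np.zeros((600,800,3),np.uint8);o[:280,:400]=b;o[280:600,:400]=c;o[:400,400:]=e
cv2.imwrite('pics/c2.png',o)
E
```

```text
(no output)
```

View pics/c1.png

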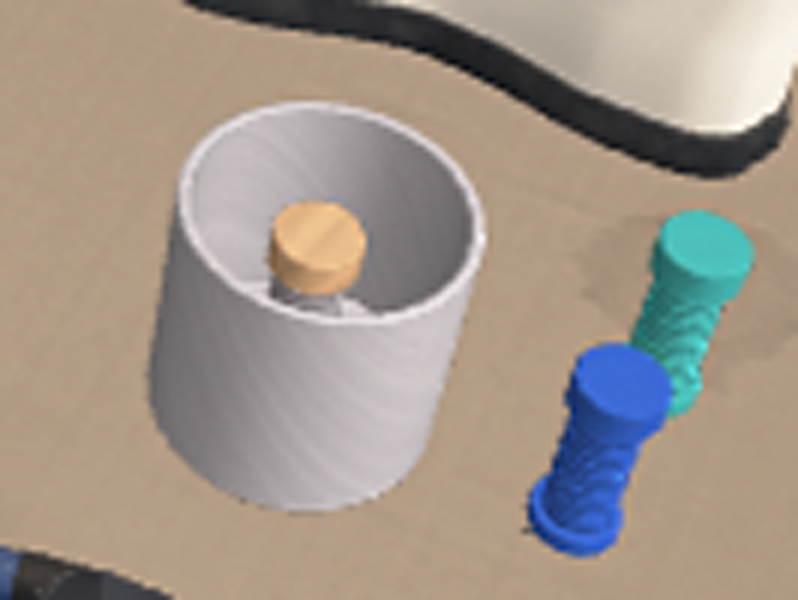

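View pics/c2.png

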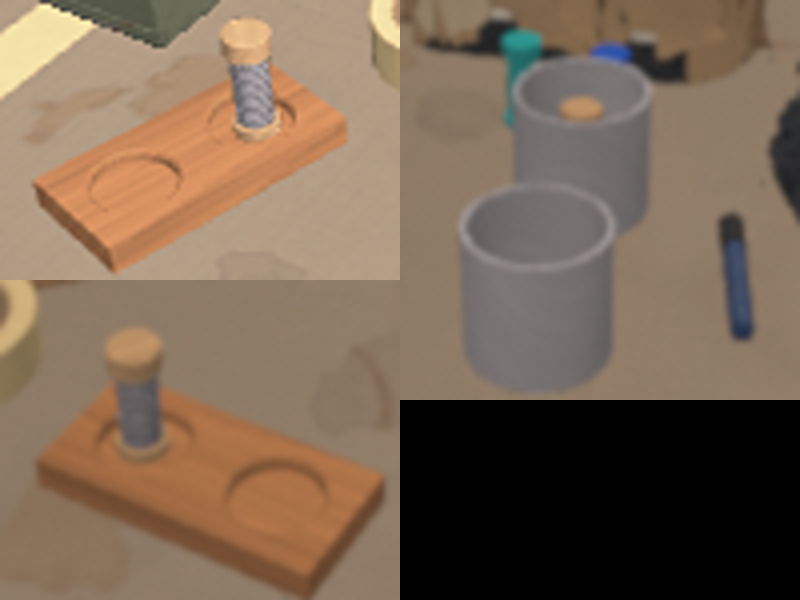

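c1 shows the rim centre at scene (335.3,215.5) and the pale wooden head's top at (333.2,219.5). This is the right bobbin, with blue and turquoise standing outside. In c2 the empty cup's rim is at scene (153.8,175.8) and side (234.1,282.8). The stand bobbin's top is at scene (181.5,138.5) and side (198.6,246.8).

```bash
python3 - <<'E'
from h import *
print('rim',at('scene0',335.3,215.5,95),at('side0',265.8,152.8,95),at('wrist0',148*1.28,(501-300)*1.28,95))
print('head',at('scene0',333.2,219.5,82),at('side0',265.5,156.5,82),at('wrist0',148*1.28,(497-300)*1.28,82))
print('cup',at('scene0',153.8,175.8,20),at('side0',234.1,282.8,20))
print('other bob',at('scene0',181.5,138.5,84),at('side0',198.6,246.8,84))
print('other can rim',at('scene0',253,180,95))
for n,t in (('scene0',((120+38/4,130+187/4),(120+113/4,130+262/4),(120+346/4,130+123/4))),('side0',((165+38/4,230+180/4),(165+385/4,230+195/4)))):
  print(n,[at(n,*p,20) for p in t])
E
```

```text
rim [489.4 -97.8  95. ] [489.8 -89.   95. ] [497.8 -89.1  95. ]
head [490.  -95.4  82. ] [491.1 -91.1  82. ] [494.9 -90.1  82. ]
cup [466.2 330.3  20. ] [469.  335.3  20. ]
other bob [549.7 304.3  84. ] [550.  311.4  84. ]
other can rim [497.7  83.8  95. ]
scene0 [array([435.2, 376.7,  20. ]), array([408.6, 298.6,  20. ]), array([574. , 255.4,  20. ])]
side0 [array([599.7, 340.2,  20. ]), array([415.9, 311.7,  20. ])]
```

```bash
python3 -m pendant '[{"hand":0,"x":-0.017,"y":-0.018,"z":0,"yaw":0},{"hand":0,"x":-0.034,"y":-0.037,"z":0,"yaw":0},{"hand":0,"x":-0.050,"y":-0.055,"z":0,"yaw":0},{"hand":0,"x":-0.067,"y":-0.074,"z":0,"yaw":0},{"hand":0,"x":-0.084,"y":-0.092,"z":0,"yaw":0},{"hand":0,"x":-0.084,"y":-0.092,"z":0,"yaw":0},{"hand":0,"x":-0.084,"y":-0.092,"z":0,"yaw":0},{"hand":0,"x":-0.084,"y":-0.092,"z":0,"yaw":0}]' 20
python3 - <<'E'
from h import *
d=snap('wrist','wrist1');print(d['tcp'],env.get_obs()['grip_width'],env.get_obs()['clock'])
a=cv2.imread('pics/wrist1.png');cv2.imwrite('pics/w1.png',cv2.resize(a[150:350,130:397],(800,600),interpolation=cv2.INTER_CUBIC))
E
```

```text
clock: 0.95
tcp_pos: [491.3, -91.6, 204.1]
eef_rot: [[-0.0, 1.0, -0.0], [1.0, 0.0, 0.0], [0.0, -0.0, -1.0]]
wrist_force: [0.8, 0.2, -0.7]
grip_width: 42.7
gripper_force: 0.0
[491.3001673904658, -91.64272180856489, 204.09098020399637] 42.692235789237785 1.0
```

View pics/w1.png

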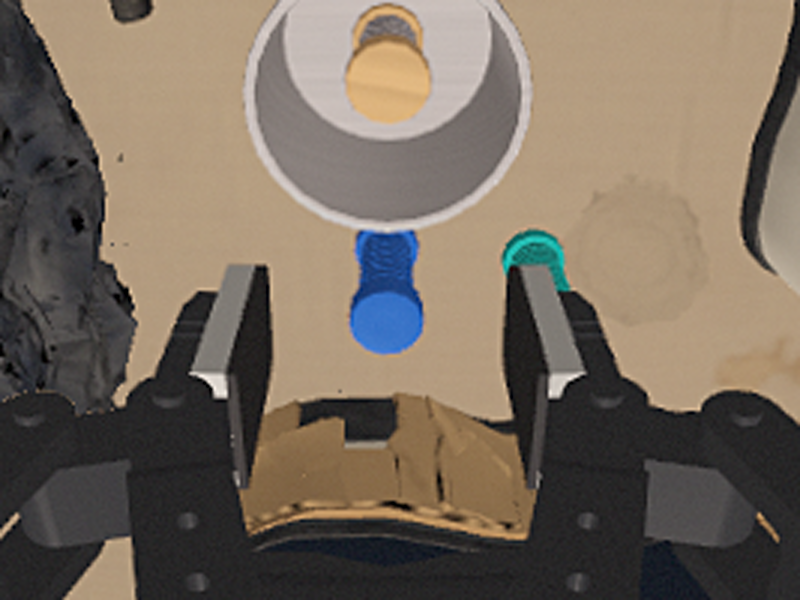

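The head's top is centred at wrist px (259.3,177.0) and the rim at (259.2,179.3). The head lies on the midline of the fingers, and blue stands behind, out of the way.

```bash
python3 - <<'E'
from h import *
print(at('wrist1',259.3,177.0,82),at('wrist1',259.2,179.3,95), at('wrist1',259.3,150+81/3,82))
E
```

```text
[491.8 -92.6  82. ] [491.7 -91.2  95. ] [491.8 -92.6  82. ]
```

```bash
python3 -m pendant '[{"hand":0,"x":0.0005,"y":-0.001,"z":-0.02,"yaw":0},{"hand":0,"x":0.0005,"y":-0.001,"z":-0.045,"yaw":0},{"hand":0,"x":0.0005,"y":-0.001,"z":-0.07,"yaw":0},{"hand":0,"x":0.0005,"y":-0.001,"z":-0.095,"yaw":0},{"hand":0,"x":0.0005,"y":-0.001,"z":-0.115,"yaw":0},{"hand":0,"x":0.0005,"y":-0.001,"z":-0.135,"yaw":0},{"hand":0,"x":0.0005,"y":-0.001,"z":-0.148,"yaw":0},{"hand":0,"x":0.0005,"y":-0.001,"z":-0.148,"yaw":0}]'
python3 -m pendant '[{"hand":-0.5,"x":0,"y":0,"z":0,"yaw":0},{"hand":-0.5,"x":0,"y":0,"z":0,"yaw":0},{"hand":-0.5,"x":0,"y":0,"z":0,"yaw":0},{"hand":-0.5,"x":0,"y":0,"z":0,"yaw":0},{"hand":-0.5,"x":0,"y":0,"z":0,"yaw":0},{"hand":-0.5,"x":0,"y":0,"z":0,"yaw":0},{"hand":-0.5,"x":0,"y":0,"z":0,"yaw":0},{"hand":-0.5,"x":0,"y":0,"z":0,"yaw":0}]' 40
```

```text
clock: 1.8
tcp_pos: [490.9, -92.4, 54.6]
eef_rot: [[-0.001, 1.0, -0.003], [1.0, 0.001, 0.001], [0.001, -0.003, -1.0]]
wrist_force: [-0.4, -0.6, 0.5]
grip_width: 42.7
gripper_force: 0.0
clock: 2.6
tcp_pos: [491.5, -93.0, 56.2]
eef_rot: [[0.0, 1.0, -0.0], [1.0, -0.0, 0.0], [0.0, -0.0, -1.0]]
wrist_force: [0.3, 0.5, -0.0]
grip_width: 21.4
gripper_force: 0.0
```

```bash
python3 - <<'E'
from h import *
d=snap('wrist','wrist2');snap('scene','scene2');snap('side','side2');print(env.grip_depth)
a=cv2.imread('pics/wrist2.png');b=cv2.imread('pics/scene2.png');c=cv2.imread('pics/side2.png')
r=lambda i:cv2.resize(i,(400,300),interpolation=cv2.INTER_CUBIC)
cv2.imwrite('pics/w2.png',np.vstack([np.hstack([r(a),r(a[150:300,160:360])]),np.hstack([r(b[150:270,270:430]),r(c[90:210,210:370])])]))
E
```

```text
18.700000000000003
```

View pics/w2.png

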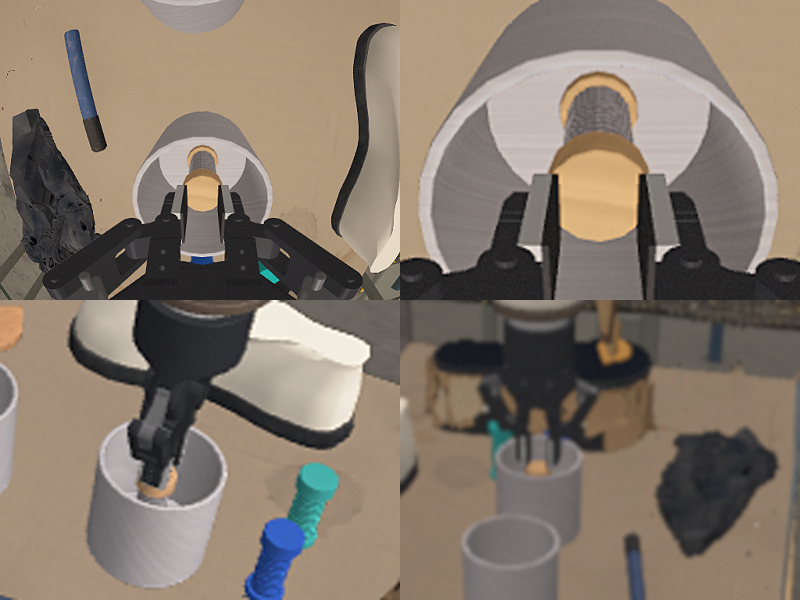

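The wrist crop shows the head's disc at about (600,190) in the crop, between the finger tips. The opening reads 21 mm with no force, so the head may not be held. I'll overlay projected points to judge the height.

```bash
cat >> h.py <<'E'
def proj(tag,P):
    d=json.load(open(f'pics/{tag}.json')); P=np.array(P,float)
    if 'mount' in d:
        M=np.array(d['mount']); q=np.array(d['R']).T@(P-d['tcp']); p=M[:3,:3].T@(q-M[:3,3])
        v=np.array([p[0],-p[1],-p[2]]); h=np.hypot(v[0],v[1]); t=np.arctan2(h,v[2]); v=v[:2]/max(h,1e-9)*t
    else:
        p=np.array(d['attitude']).T@(P-d['xyz']); v=np.array([p[0],-p[1]])/-p[2]
    return (v*[d['fx'],d['fy']]+[d['cx'],d['cy']])
E
python3 - <<'E'
from h import *
def ov(tag,x0,y0,x1,y1):
    s=400/(x1-x0); im=cv2.resize(cv2.imread(f'pics/{tag}.png')[y0:y1,x0:x1],(400,300),interpolation=cv2.INTER_CUBIC)
    def poly(Q,c): cv2.polylines(im,[np.array([(proj(tag,q)-[x0,y0])*s for q in Q]).astype(int)],True,c,1)
    t=np.linspace(0,2*np.pi,40)
    for z,c in((82,(0,0,255)),(68,(0,0,120))): poly([(491.8+15*np.cos(a),-92.6+15*np.sin(a),z) for a in t],c)
    for sx in(-1,1): poly([(491.5+sx*10.7,-93+b,z) for b,z in((-11,56),(11,56),(11,92),(-11,92))],(0,255,0))
    return im
a=[ov('wrist2',180,170,340,290),ov('scene2',300,180,380,240),ov('side2',230,120,310,180)]
cv2.imwrite('pics/ov.png',np.vstack([np.hstack(a[:2]),np.hstack([a[2],a[2]*0])]))
E
```

```text
(no output)
```

View pics/ov.png

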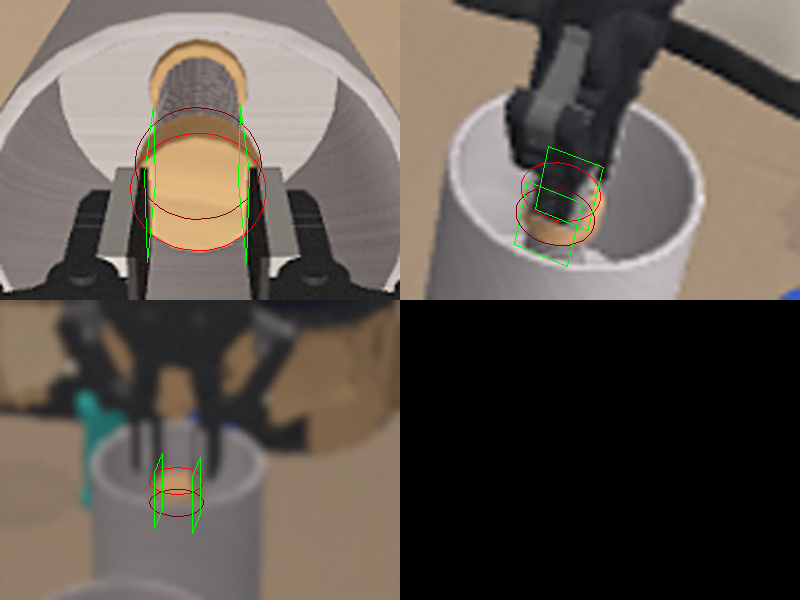

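```bash
python3 - <<'E'
from h import *
for u,v in((239.2,237.2),(279.2,237.2)):
  o,r=ray('wrist2',u,v); print('wrist',[(y,(o+r*(y-o[1])/r[1]).round(1)) for y in(-82,-93)])
for u,v in((262,154),(271,154)):
  o,r=ray('side2',u,v); print('side',[(o+r*(y-o[1])/r[1]).round(1) for y in(-82,-93)])
for z in (56,70,80,90): print(z,[(proj('wrist2',(491.5+s*10.7,-82,z))).round(1) for s in(-1,1)])
print(env.get_obs()['grip_width'],env.get_obs()['wrist_force'],env.get_obs()['tcp_pos'])
E
```

```text
wrist [(-82, array([481.4, -82. ,  89.7])), (-93, array([479.9, -93. ,  68.5]))]
wrist [(-82, array([502. , -82. ,  89.7])), (-93, array([503.6, -93. ,  68.5]))]
side [array([499. , -82. ,  94.1]), array([501.4, -93. ,  87.7])]
side [array([473.9, -82. ,  97. ]), array([476. , -93. ,  90.6])]
56 [array([241.5, 212.1]), array([276.1, 212.1])]
70 [array([240.2, 221.4]), array([277.4, 221.5])]
80 [array([239.1, 229. ]), array([278.4, 229. ])]
90 [array([238. , 237.4]), array([279.6, 237.5])]
20.919627394349305 [ 0.49887891  0.10581133 -0.50010078] [491.45936863 -93.00130254  56.14961662]
```

```bash
python3 - <<'E'
from h import *
for n,u,v in(('tip',268,265),('strip base',230,375),('knuckle bolt',168,390),('knuckle outer',128,400),('outer bolt top edge',30,400),('outer link lower',60,395)):
  o,r=ray('wrist1',130+u/3,150+v/3); print(n,[((o+r*(y-o[1])/r[1])-[491.4,-91.6,204.1]).round(1) for y in(-80.6,-86,-91.6)])
E
```

```text
tip [array([-20.3,  11. ,  35.2]), array([-21.8,   5.6,  24.9]), array([-23.4,   0. ,  14.2])]
strip base [array([-21.6,  11. ,  68.4]), array([-23.3,   5.6,  60.6]), array([-25. ,   0. ,  52.6])]
knuckle bolt [array([-29.6,  11. ,  72.6]), array([-31.8,   5.6,  65.2]), array([-34.2,   0. ,  57.4])]
knuckle outer [array([-34.6,  11. ,  75.4]), array([-37.2,   5.6,  68.2]), array([-39.9,   0. ,  60.7])]
outer bolt top edge [array([-48.3,  11. ,  77. ]), array([-52. ,   5.6,  70. ]), array([-55.8,   0. ,  62.6])]
outer link lower [array([-44.4,  11. ,  75.3]), array([-47.8,   5.6,  68.1]), array([-51.3,   0. ,  60.6])]
```

The wrist and side views agree that the finger tips are at z≈89 with the TCP at 56. The real tips are about 33 mm behind the stated TCP, so the fingers shut above the head and touched nothing. I'll reopen inside the canister, go down 20 mm (tips ≈70, links still above the rim) and close.

```bash
python3 -m pendant '[{"hand":-0.05,"x":0,"y":0,"z":0,"yaw":0},{"hand":-0.05,"x":0,"y":0,"z":0,"yaw":0},{"hand":-0.05,"x":0,"y":0,"z":0,"yaw":0},{"hand":-0.05,"x":0,"y":0,"z":0,"yaw":0},{"hand":-0.05,"x":0,"y":0,"z":-0.005,"yaw":0},{"hand":-0.05,"x":0,"y":0,"z":-0.01,"yaw":0},{"hand":-0.05,"x":0,"y":0,"z":-0.015,"yaw":0},{"hand":-0.05,"x":0,"y":0,"z":-0.02,"yaw":0}]' 20
python3 -m pendant '[{"hand":-0.05,"x":0,"y":0,"z":0,"yaw":0},{"hand":-0.6,"x":0,"y":0,"z":0,"yaw":0},{"hand":-0.6,"x":0,"y":0,"z":0,"yaw":0},{"hand":-0.6,"x":0,"y":0,"z":0,"yaw":0},{"hand":-0.6,"x":0,"y":0,"z":0,"yaw":0},{"hand":-0.6,"x":0,"y":0,"z":0,"yaw":0},{"hand":-0.6,"x":0,"y":0,"z":0,"yaw":0},{"hand":-0.6,"x":0,"y":0,"z":0,"yaw":0}]' 40
```

```text
clock: 3.55
tcp_pos: [491.3, -93.0, 35.5]
eef_rot: [[0.0, 1.0, -0.0], [1.0, -0.0, 0.0], [0.0, -0.0, -1.0]]
wrist_force: [-0.6, -0.1, -0.5]
grip_width: 40.3
gripper_force: 0.0
clock: 4.35
tcp_pos: [491.5, -93.0, 36.2]
eef_rot: [[0.0, 1.0, -0.0], [1.0, -0.0, -0.0], [-0.0, -0.0, -1.0]]
wrist_force: [0.5, -0.9, -0.6]
grip_width: 28.0
gripper_force: 39.4
```

Gripped at 28 mm with 39 N. Now I'll lift.

```bash
python3 -m pendant '[{"hand":-0.6,"x":0,"y":0,"z":0.01,"yaw":0},{"hand":-0.6,"x":0,"y":0,"z":0.03,"yaw":0},{"hand":-0.6,"x":0,"y":0,"z":0.055,"yaw":0},{"hand":-0.6,"x":0,"y":0,"z":0.08,"yaw":0},{"hand":-0.6,"x":0,"y":0,"z":0.105,"yaw":0},{"hand":-0.6,"x":0,"y":0,"z":0.13,"yaw":0},{"hand":-0.6,"x":0,"y":0,"z":0.15,"yaw":0},{"hand":-0.6,"x":0,"y":0,"z":0.15,"yaw":0}]'
python3 - <<'E'
from h import *
for n in('wrist','scene','side'): snap(n,n+'3')
a=cv2.imread('pics/wrist3.png');b=cv2.imread('pics/scene3.png');c=cv2.imread('pics/side3.png')
r=lambda i:cv2.resize(i,(400,300),interpolation=cv2.INTER_CUBIC)
cv2.imwrite('pics/w3.png',np.vstack([np.hstack([r(a),r(a[170:290,180:340])]),np.hstack([r(b[110:260,250:450]),r(c[70:190,210:370])])]))
E
```

```text
clock: 5.15
tcp_pos: [492.4, -93.3, 189.6]
eef_rot: [[-0.0, 1.0, 0.004], [1.0, 0.0, -0.002], [-0.002, 0.004, -1.0]]
wrist_force: [-0.8, -0.3, -1.5]
grip_width: 28.2
gripper_force: 39.5
```

View pics/w3.png

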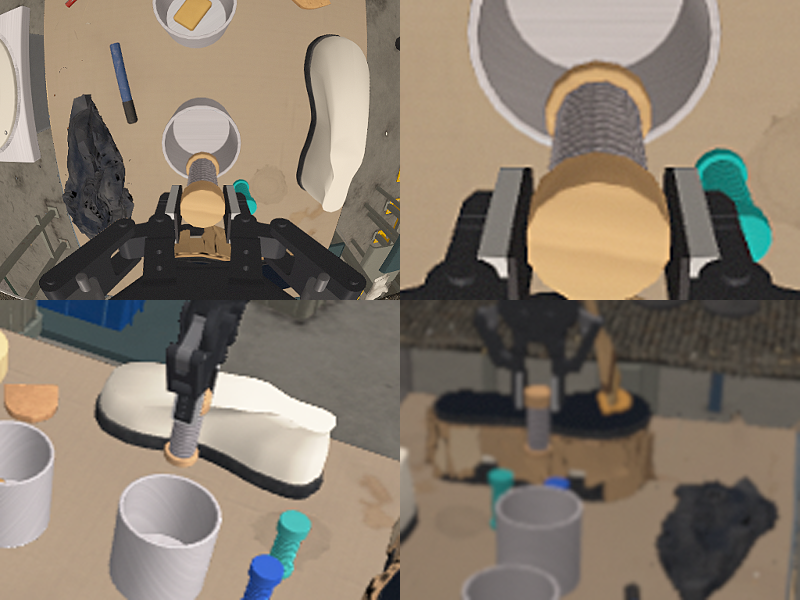

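The bobbin hangs upright between the pads and the canister stands unmoved (scene crop (165,535)). Now I'll carry it at height toward the stand.

```bash
python3 -m pendant '[{"hand":-0.6,"x":0,"y":0.01,"z":0,"yaw":0},{"hand":-0.6,"x":-0.003,"y":0.03,"z":0,"yaw":0},{"hand":-0.6,"x":-0.005,"y":0.06,"z":0,"yaw":0},{"hand":-0.6,"x":-0.007,"y":0.09,"z":0,"yaw":0},{"hand":-0.6,"x":-0.009,"y":0.12,"z":0,"yaw":0},{"hand":-0.6,"x":-0.010,"y":0.15,"z":0,"yaw":0},{"hand":-0.6,"x":-0.012,"y":0.18,"z":0,"yaw":0},{"hand":-0.6,"x":-0.013,"y":0.21,"z":0,"yaw":0}]'
python3 -m pendant '[{"hand":-0.6,"x":-0.002,"y":0.03,"z":0,"yaw":0},{"hand":-0.6,"x":-0.004,"y":0.06,"z":0,"yaw":0},{"hand":-0.6,"x":-0.006,"y":0.09,"z":0,"yaw":0},{"hand":-0.6,"x":-0.008,"y":0.12,"z":0,"yaw":0},{"hand":-0.6,"x":-0.009,"y":0.145,"z":0,"yaw":0},{"hand":-0.6,"x":-0.010,"y":0.165,"z":0,"yaw":0},{"hand":-0.6,"x":-0.011,"y":0.173,"z":0,"yaw":0},{"hand":-0.6,"x":-0.011,"y":0.173,"z":0,"yaw":0}]'
python3 -m pendant '[{"hand":-0.6},{"hand":-0.6},{"hand":-0.6},{"hand":-0.6},{"hand":-0.6},{"hand":-0.6},{"hand":-0.6},{"hand":-0.6}]'
python3 - <<'E'
from h import *
print(snap('wrist','wrist4')['tcp'])
a=cv2.imread('pics/wrist4.png');cv2.imwrite('pics/w4.png',cv2.resize(a[60:285,110:410],(800,600),interpolation=cv2.INTER_CUBIC))
E
```

```text
clock: 6.1
tcp_pos: [477.6, 118.8, 185.5]
eef_rot: [[-0.0, 1.0, -0.001], [1.0, 0.0, 0.0], [0.0, -0.001, -1.0]]
wrist_force: [0.2, -0.1, -0.1]
grip_width: 27.8
gripper_force: 39.5
clock: 6.9
tcp_pos: [466.8, 290.8, 185.5]
eef_rot: [[-0.001, 1.0, -0.001], [1.0, 0.001, -0.0], [-0.0, -0.001, -1.0]]
wrist_force: [0.2, -0.7, -1.2]
grip_width: 28.0
gripper_force: 39.5
[466.75387480872763, 290.7683678658811, 185.48233485922768]invalid input
```

View pics/w4.png

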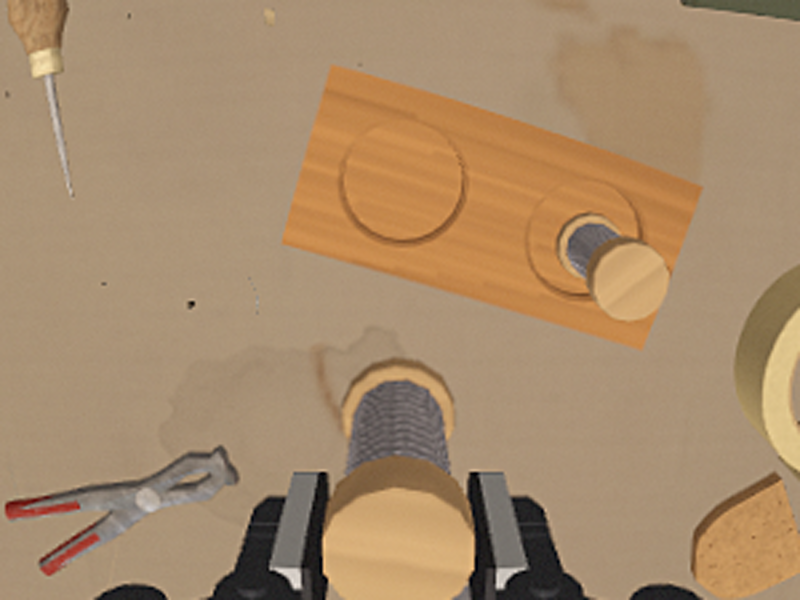

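The cup rim is centred at wrist px (261.1,127.7). The held bobbin's foot is at about (259.4,215) and its head at (259.4,262).

```bash
python3 - <<'E'
from h import *
print('cup',at('wrist4',261.1,127.7,20)); print('otherbob top',at('wrist4',110+629/2.667,60+281/2.667,84))
print('other cup',at('wrist4',110+584/2.667,60+239/2.667,20))
print('head',at('wrist4',110+398.5/2.667,60+540/2.667,231.5)); 
print('foot far edge',at('wrist4',110+398.5/2.667,60+358/2.667,159.5)); print('foot L,R',at('wrist4',110+342/2.667,60+410/2.667,166),at('wrist4',110+455/2.667,60+410/2.667,166))
E
```

```text
cup [469.1 335.3  20. ]
otherbob top [550.5 307.9  84. ]
other cup [548.2 311.2  20. ]
head [467.2 294.3 231.5]
foot far edge [467.2 304.5 159.5]
foot L,R [452.6 292.5 166. ] [481.8 292.6 166. ]
```

```bash
python3 -m pendant '[{"hand":-0.6,"x":0.001,"y":0.015,"z":0,"yaw":0},{"hand":-0.6,"x":0.002,"y":0.030,"z":0,"yaw":0},{"hand":-0.6,"x":0.002,"y":0.044,"z":-0.01,"yaw":0},{"hand":-0.6,"x":0.002,"y":0.044,"z":-0.035,"yaw":0},{"hand":-0.6,"x":0.002,"y":0.044,"z":-0.06,"yaw":0},{"hand":-0.6,"x":0.002,"y":0.044,"z":-0.085,"yaw":0},{"hand":-0.6,"x":0.002,"y":0.044,"z":-0.105,"yaw":0},{"hand":-0.6,"x":0.002,"y":0.044,"z":-0.12,"yaw":0}]'
python3 -m pendant '[{"hand":-0.6,"x":0,"y":0,"z":-0.007,"yaw":0},{"hand":-0.6,"x":0,"y":0,"z":-0.013,"yaw":0},{"hand":-0.6,"x":0,"y":0,"z":-0.018,"yaw":0},{"hand":-0.6,"x":0,"y":0,"z":-0.022,"yaw":0},{"hand":-0.6,"x":0,"y":0,"z":-0.025,"yaw":0},{"hand":-0.6,"x":0,"y":0,"z":-0.027,"yaw":0},{"hand":-0.6,"x":0,"y":0,"z":-0.0275,"yaw":0},{"hand":-0.6,"x":0,"y":0,"z":-0.0275,"yaw":0}]'
python3 - <<'E'
from h import *
print(snap('wrist','wrist5')['tcp']);snap('scene','scene5');snap('side','side5')
a=cv2.imread('pics/wrist5.png');b=cv2.imread('pics/scene5.png');c=cv2.imread('pics/side5.png')
r=lambda i:cv2.resize(i,(400,300),interpolation=cv2.INTER_CUBIC)
cv2.imwrite('pics/w5.png',np.vstack([np.hstack([r(a[90:330,100:420]),r(b[110:200,110:230])]),np.hstack([r(c[210:330,140:300]),r(c)])]))
E
```

```text
clock: 7.75
tcp_pos: [468.8, 334.2, 64.0]
eef_rot: [[-0.0, 1.0, -0.002], [1.0, 0.0, -0.001], [-0.001, -0.002, -1.0]]
wrist_force: [1.2, 0.3, -0.1]
grip_width: 28.4
gripper_force: 39.5
clock: 8.55
tcp_pos: [469.5, 334.0, 38.8]
eef_rot: [[0.0, 1.0, 0.0], [1.0, -0.0, 0.0], [0.0, 0.0, -1.0]]
wrist_force: [0.6, -0.5, -1.1]
grip_width: 28.2
gripper_force: 39.5
[469.5496437578662, 333.97894455344755, 38.77578973049627]
```

View pics/w5.png

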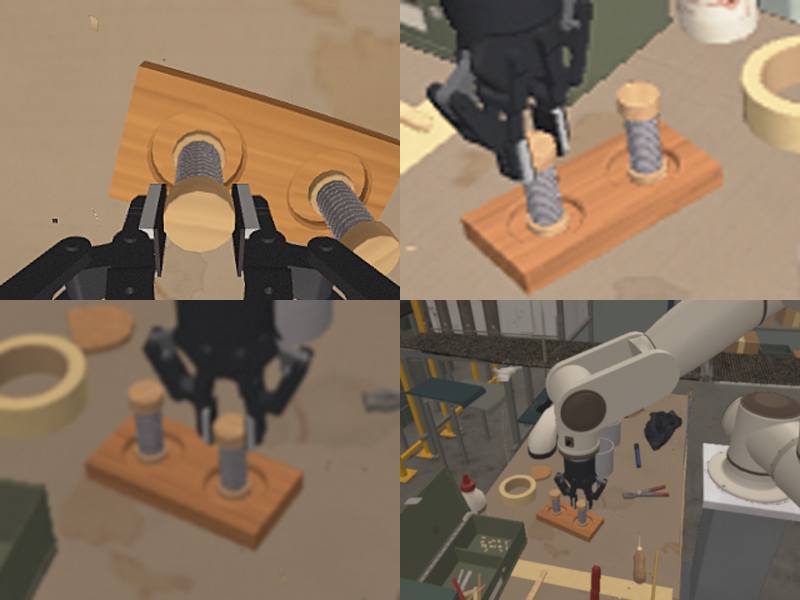

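All three views show the bobbin upright with its foot inside the cup (side crop (232,490)). It is about 1 mm off the floor, with no contact force. I'll lower it that last bit, release and rise.

```bash
python3 -m pendant '[{"hand":-0.6,"x":0,"y":0,"z":-0.0005,"yaw":0},{"hand":-0.6,"x":0,"y":0,"z":-0.001,"yaw":0},{"hand":-0.6,"x":0,"y":0,"z":-0.001,"yaw":0},{"hand":-0.2,"x":0,"y":0,"z":-0.001,"yaw":0},{"hand":-0.1,"x":0,"y":0,"z":-0.001,"yaw":0},{"hand":0,"x":0,"y":0,"z":-0.001,"yaw":0},{"hand":0,"x":0,"y":0,"z":-0.001,"yaw":0},{"hand":0,"x":0,"y":0,"z":-0.001,"yaw":0}]' 20
python3 -m pendant '[{"hand":0,"x":0,"y":0,"z":0.005,"yaw":0},{"hand":0,"x":0,"y":0,"z":0.015,"yaw":0},{"hand":0,"x":0,"y":0,"z":0.03,"yaw":0},{"hand":0,"x":0,"y":0,"z":0.05,"yaw":0},{"hand":0,"x":0,"y":0,"z":0.07,"yaw":0},{"hand":0,"x":0,"y":0,"z":0.09,"yaw":0},{"hand":0,"x":0,"y":0,"z":0.11,"yaw":0},{"hand":0,"x":0,"y":0,"z":0.12,"yaw":0}]'
python3 - <<'E'
from h import *
snap('wrist','wrist6');snap('scene','scene6');snap('side','side6')
a=cv2.imread('pics/wrist6.png');b=cv2.imread('pics/scene6.png');c=cv2.imread('pics/side6.png')
r=lambda i:cv2.resize(i,(400,300),interpolation=cv2.INTER_CUBIC)
cv2.imwrite('pics/w6.png',np.vstack([np.hstack([r(a[90:330,100:420]),r(b[110:200,110:230])]),np.hstack([r(b),r(c)])]))
E
```

```text
clock: 9.5
tcp_pos: [469.5, 334.0, 37.6]
eef_rot: [[-0.0, 1.0, -0.0], [1.0, 0.0, -0.0], [-0.0, -0.0, -1.0]]
wrist_force: [0.5, -0.5, -0.2]
grip_width: 43.1
gripper_force: 0.0
clock: 10.3
tcp_pos: [470.0, 334.3, 160.8]
eef_rot: [[-0.0, 1.0, 0.003], [1.0, 0.0, 0.002], [0.002, 0.003, -1.0]]
wrist_force: [-0.7, -0.3, -0.5]
grip_width: 42.8
gripper_force: 0.0
```

View pics/w6.png

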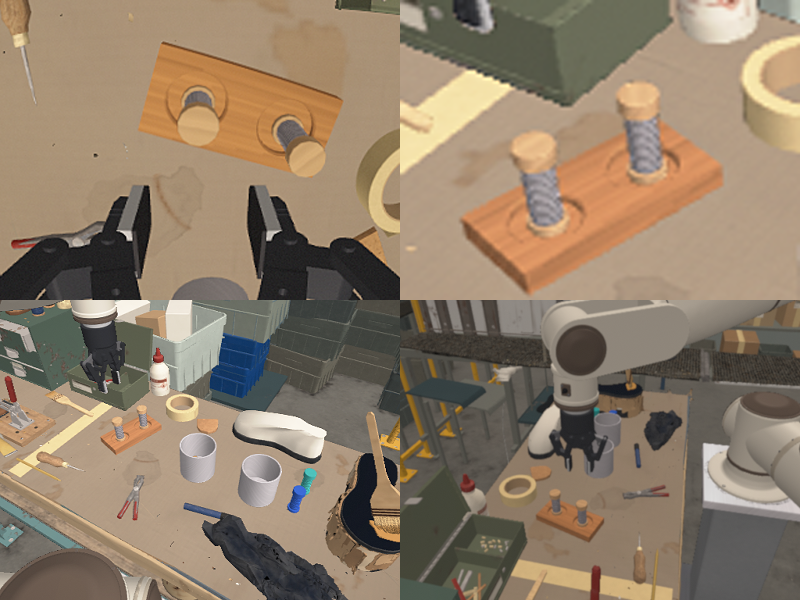

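The bobbin stands upright in the cup (scene crop (540,190)). Both canisters stand in place, and the gripper is clear and touching nothing.

```bash
python3 -c "
from plant import env
print(env.sign_off())"
```

```text
the job is handed in; nothing more can be done
None
```

The bobbin stands upright in the stand's empty cup, both canisters are still upright in their places, and the job is handed in at about 10.5 s of the 42 s; no verdict was returned.

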